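# Third filter, held for the exposure

## Task

On the white lamp control box, turn the selector knob until its white pointer is at the blue mark. Then turn the sprung filter turret's knob clockwise from rest, counting the clicks, to the third click and not past it, and hold it there in the gripper: it springs back when let go, so finish while still holding it, with the selector still at blue. Do not disturb the other things on the bench.

Things in the scene. Friction and masses are not known exactly. Their poses are not given: they have to be found in the camera images.
- lamp_box: white lamp control box, 140 (x) x 130 (y) x 50 high, fixed to the bench. Origin: centre of its underside. The selector's axis stands upright at (-20, 0) mm in its frame.
- selector (a joint): turn of the selector knob in rad, growing clockwise seen from above. Click stops at 0, 0.36, 0.72, 1.08 and 1.44; it starts at one of the first two, which bear no coloured mark (two small black dots), and stays at the stop where it is left. End stops lie just outside 0 and 1.44. About 0.06 N m takes it over a click.
- selector_grip (a point): on the selector's axis, at a good height to grip (84 mm above the bench). The knob is a black upright bar 42 long, 13 wide, 28 high (from 66 to 94 mm above the bench), over a round skirt 58 in diameter and 7 thick on the box's top (50 mm above the bench). Grip the bar across its 13 mm.
- selector_pointer (a point): point 50 mm from the selector's axis in the direction that its bar and the white line on it point, at the height of the box's top (50 mm above the bench). Turns with the knob; it lies over a coloured mark when the knob points at that mark. The bar lies along the line from selector_grip to this point.
- mark_blue: blue disc, 16 in diameter, flat on the box's top 50 mm from the selector's axis. Origin: its centre. The blue, green and orange marks stand at the stops 0.72, 1.08 and 1.44, in an order that differs from start to start.
- mark_green: green disc like the blue one
- mark_orange: orange disc like the blue one
- turret: grey filter turret housing, 135 x 135 x 38 high, fixed to the bench; a dark beam-port block at its +x edge reaches 55 mm above the bench. Origin: centre of its underside. The index knob's axis stands upright at its centre.
- index_knob (a joint): turn of the index knob in rad, growing clockwise seen from above. At rest 0; clicks at 0.40, 0.80, 1.20 (the third), 1.60 and 2.00. A spring of about 0.07 N m at rest, 0.09 N m at the third click, drives it all the way back to 0 when let go; with the clicks up to about 0.12 N m is needed to turn it on.
- index_grip (a point): on the index knob's axis, at a good height to grip (91 mm above the bench). The knob is a black upright bar 46 long, 14 wide, 30 high (from 72 to 102 mm above the bench), on a hub 26 in diameter over a metal filter disc 104 in diameter (top 48 mm above the bench) that turns with it and carries six small coloured filters. Grip the bar across its 14 mm.
- index_pointer (a point): the end of the index knob's bar that bears the white line, 23 mm from the axis, at the height of index_grip; turns with the knob. At rest it points to +x of the turret's frame.
- blue_tray: shallow open blue tray 120 x 220 x 25, loose, with glass slides drawn in it. Origin: centre of its underside. A bystander.
- slide_box: flat slide storage box, orange lid on black base, 90 x 170 x 33, loose. Origin: centre of its underside. A bystander.
- oil_bottle: small amber bottle with black cap, diameter 38, height 75, loose. Origin: centre of its underside. A bystander.
- petri_dish: clear round dish, diameter 93, height 17, loose. Origin: centre of its underside. A bystander.
- beaker: glass beaker, rim diameter 70, height 85, loose. Origin: centre of its underside. A bystander.
- objective: brass-coloured spare objective standing on end, diameter 33, height 52, loose. Origin: centre of its underside. A bystander.
- wash_bottle: white bottle with red cap, diameter 64, height 150, loose. Origin: centre of its underside. A bystander.
Things that resemble listed ones, but are neither listed nor needed, are in the scene too. What is shaped like the turret but red or yellow is not meant.

How it is judged:
On the way, in this order (a step that is already met when the one before it is completed fails the run):
1. the selector points at the blue mark while the index knob is still at rest (horizontal distance between selector_pointer and mark_blue below 0.0065 m and value of joint index_knob below 0.15 rad and contact force between the fingers and selector below 0.3 N), for 0.2 s.
2. the index knob is at its third click, in the gripper (horizontal distance between selector_pointer and mark_blue below 0.0065 m and value of joint index_knob between 1.05 and 1.35 rad and contact force between the fingers and index_knob above 1 N), for 0.3 s.
At the end, for the whole second after the job is handed in: Through the last second the index knob stays at its third click (1.20 rad, within 0.15), still, with the fingers pressing on it by more than 1 N, and the selector's pointer lies within 6.5 mm of the blue mark's centre (all of step 2 and velocity of joint index_knob between -0.1 and 0.1 rad/s); the arm keeps its last pose, push and grip.
It fails at once if the index knob is turned well past the third click (value of joint index_knob above 1.45 rad).
It fails at once if the index knob is turned while the selector is not at blue (value of joint index_knob above 0.25 rad and not (horizontal distance between selector_pointer and mark_blue below 0.0065 m)).
It fails at once if one of the bystanders is disturbed (moved more than 20 mm) (distance of any of blue_tray, slide_box, oil_bottle, petri_dish, beaker, objective, wash_bottle from where it was at the start of the episode above 0.02 m).
It also fails if it takes over 54 s, if anything falls off the work surface, if the arm or the gripper's body presses on something with over 40 N, if the wrist force passes 120 N, or if a joint passes its speed limit or range.

## Robot

A 6-joint arm with a two-finger parallel gripper is mounted at the origin on the work surface. World frame = base frame: x ahead of the robot, y to its left, z up, the work surface at z = 0. Lengths are in m, angles in rad, forces in N, time in s.
With the tool pointing down it reaches from about 0.275 to 0.875 m from the base axis. Payload 12.5 kg.
Tool frame: the origin (TCP) lies at the very end of the fingers, on their centre line; the grasp point (between the pads) lies 19 mm behind it; z points along the fingers, y is the direction in which the jaws open and shut (so a half turn about z gives the same grasp; the last joint's range is limited). The gripper opens to 85 mm and grips with 20 to 120 N. Pads are 22 mm wide; open, the fingers measure 114 mm over their backs; the gripper's body (76 mm by 85 mm) begins 54 mm behind the grasp point. The pads swing forward as they close: fully open they stand 13 mm farther back than shut.
Start: joints at [1.13, 0.351, 1.652, -0, 1.139, -0.085], TCP at [0.192, 0.516, 0.231] pointing down, gripper open.
Joint ranges: [-2.75, 2.75], [-0.79, 2.1], [0.01, 2.65], [-1.57, 4.71], [0.07, 3.14], [-2.87, 2.87]. Speed limits (rad/s): [2.22, 2.22, 2.79, 3.14, 3.14, 3.14].

## Interface

Orientations are given as a unit quaternion [w, x, y, z].
In Python, from cell import manip gives the robot as it stands. The module is installed in compiled form; this text tells all that it offers.
- The arm moves only by the tool send_rows, never from a script. Its argument "commands" is text: rows parted by semicolons, each of 4 numbers parted by spaces: the shift along the tool's x, y, z in mm, then the turn about the tool's z in degrees. In form: x y z spin; .... A call has 1 to 5 rows; each row is the pose to reach, as a shift and turn from the pose commanded when the call began, along the tool's axes at that moment; what a row does not reach only later rows make up. A row lasts 1/12 s, in which the tool goes at most 41.7 mm and 7.16 degrees, less where a joint would pass 70% of its speed; a pose out of reach is approached as far as the arm can. A call with a gripper value outside its range is refused whole. "gripper" is the finger opening in mm, from 0 to 85.4, set as the call begins (left out, the last holds). The fingers move at their own pace and stop on an object; "newtons" is the grip in N (left out, the last holds). Time passes only in rows, so rows that repeat a pose let the fingers close. It gives the time, the measured TCP pose, the force and the opening at its end, in the units of the state.
- manip.observe(): the state, without advancing time (a new reading comes with each control period).
- manip.read_camera(name): name is "scene" or "top"; returns a dict with "image" (384x512x3 uint8, blue, green, red), "range_z" (384x512 float32, m along the optical axis (not along the pixel's ray), 0 where there is no reading), "mtx" (3x3 intrinsics, pixels), "rvec" (rotation vector, rad) and "tvec" (3), from world to camera coordinates, as OpenCV has them. Camera axes: x right, y down, z forward; pixel columns grow to the right and rows downward; lengths in m; the calibration is good to about 2 mm. A picture is of the moment at which its call begins.
- manip.job_done(): hands the job in, once; it reports no verdict.
Trained networks look in a picture, given as the dict that the camera call returned (one of the last four; its "shot" number tells which), for a name from the list of things; names that differ only in an ending like _2 or _b are one class to them, and where a whole thing is asked for, a point or a joint stands for the part that bears it (a point fixed in the world has none). Each returns a list of dicts, best first, with "confidence" (0 to 1); they miss things now and then, are a little off and sometimes report something else, mostly with a low value. They report only what shows in the picture. A call takes as long as a camera call. They do not tell look-alikes from the thing itself.
- manip.find_in(label, picture): "box" ([left, top, width, height] in pixels, round what is visible of it).
The state is a dict: "t": time; "q": joint angles; "qd": joint speeds; "joint_torque": joint torques, N m; "tcp_pos": TCP position; "eef_rot": TCP orientation; "contact_force": force on the tool from outside, world axes, zero at the start; "ft_torque": the same for the moment, N m; "gripper_width": finger opening in m.
Only numpy, scipy, OpenCV 4.12 (cv2) and the standard library are available. Lean on these libraries where they do the work, as an engineer would, in place of code of your own. Each camera call takes 0.05 s, during which the arm holds its last target.

## Working session

There is one attempt and no reset: what is moved stays moved. The work goes in short steps, Python scripts to look and compute and a tool call to move; the robot and the scene stay as the last step left them, time stands still between calls to the robot, and variables do not carry over. Pictures are saved under pics/ and viewed, and the job is handed in when it is done.

Besides the shell and the picture viewer there is one more tool, called after "Request:" as name(argument=value, ...), one argument or row to a line, values as JSON. send_rows: Moves the arm, as the interface text tells. Its arguments: {"type":"object","properties":{"commands":{"type":"string"},"gripper":{"type":"number"},"newtons":{"type":"number"}},"required":["commands"]}

```bash
mkdir -p pics; cat > h.py <<'E'
import numpy as np, cv2
from cell import manip
def shot(cam,fn):
    p=manip.read_camera(cam); cv2.imwrite('pics/'+fn,p['image']); np.savez('pics/'+fn+'.npz',img=p['image'],rz=p['range_z'],K=p['mtx'],rvec=p['rvec'],tvec=p['tvec']); return p
def px2w(p,u,v,z=None):
    K=np.array(p['mtx']);R=cv2.Rodrigues(np.array(p['rvec'],float))[0];t=np.array(p['tvec'],float).ravel()
    r=np.linalg.inv(K)@np.array([u,v,1.0]); 
    c=-R.T@t; d=R.T@r
    s=(z-c[2])/d[2] if z is not None else float(p['range_z'][int(round(v)),int(round(u))])
    return c+s*d
E
python3 - <<'E'
from h import *
s=manip.observe(); print(s)
for c in('top','scene'):
    p=shot(c,c+'0.png')
    for n in ('lamp_box','selector','mark_blue','mark_green','mark_orange','turret','index_knob'):
        print(c,n,[(np.round(d['box']).tolist(),round(d['confidence'],2)) for d in manip.find_in(n,p)][:4])
E
```

```text
{'t': 0.0, 'q': array([ 1.13040855e+00,  3.51253199e-01,  1.65239496e+00, -1.89150996e-05,
        1.13909434e+00, -8.46106015e-02]), 'qd': array([-0.0004122 , -0.00160763,  0.00026016,  0.00088845,  0.00046928,
        0.00020711]), 'joint_torque': array([ 4.87738089e-04, -5.06109560e+01, -2.91410851e+01, -3.10641769e-05,
        4.50259118e-03, -9.19688517e-06]), 'tcp_pos': array([0.19142603, 0.51527527, 0.2307602 ]), 'eef_rot': array([-1.40896447e-04,  1.76947945e-01,  9.84220044e-01, -5.57458102e-04]), 'contact_force': array([-0.56627051,  0.21684373,  0.035776  ]), 'ft_torque': array([ 0.02551329, -0.00703851, -0.03841441]), 'gripper_width': 0.0854240254603954}
top lamp_box [([187.0, 170.0, 33.0, 41.0], 0.94)]
top selector [([197.0, 191.0, 16.0, 11.0], 0.44), ([278.0, 192.0, 27.0, 26.0], 0.3)]
top mark_blue [([278.0, 191.0, 26.0, 25.0], 0.24)]
top mark_green []
top mark_orange [([187.0, 171.0, 32.0, 38.0], 0.29)]
top turret [([298.0, 239.0, 44.0, 48.0], 0.87), ([266.0, 179.0, 44.0, 46.0], 0.59), ([205.0, 224.0, 51.0, 48.0], 0.59), ([279.0, 185.0, 27.0, 29.0], 0.2)]
top index_knob [([279.0, 188.0, 27.0, 26.0], 0.79), ([220.0, 236.0, 25.0, 26.0], 0.75), ([310.0, 252.0, 26.0, 31.0], 0.71), ([188.0, 172.0, 34.0, 39.0], 0.46)]
scene lamp_box [([269.0, 162.0, 50.0, 41.0], 0.86)]
scene selector [([283.0, 166.0, 18.0, 15.0], 0.59)]
scene mark_blue [([214.0, 214.0, 40.0, 30.0], 0.33)]
scene mark_green []
scene mark_orange [([269.0, 163.0, 51.0, 39.0], 0.66), ([216.0, 214.0, 40.0, 28.0], 0.24)]
scene turret [([207.0, 217.0, 62.0, 42.0], 0.89), ([117.0, 215.0, 63.0, 44.0], 0.76), ([196.0, 159.0, 58.0, 39.0], 0.73)]
scene index_knob [([215.0, 216.0, 40.0, 28.0], 0.89), ([125.0, 216.0, 37.0, 29.0], 0.78), ([204.0, 165.0, 31.0, 19.0], 0.68), ([285.0, 164.0, 16.0, 18.0], 0.6)]
```

```bash
python3 - <<'E'
import cv2
a=cv2.imread('pics/top0.png');cv2.imwrite('pics/a.png',cv2.resize(a[150:310,160:372],None,fx=3.7,fy=3.7,interpolation=cv2.INTER_CUBIC))
b=cv2.imread('pics/scene0.png');cv2.imwrite('pics/b.png',cv2.resize(b[140:280,100:340],None,fx=3.3,fy=3.3,interpolation=cv2.INTER_CUBIC))
E
```

```text
(no output)
```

View pics/top0.png

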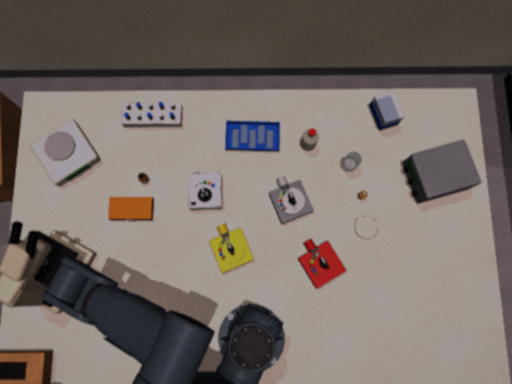

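View pics/a.png

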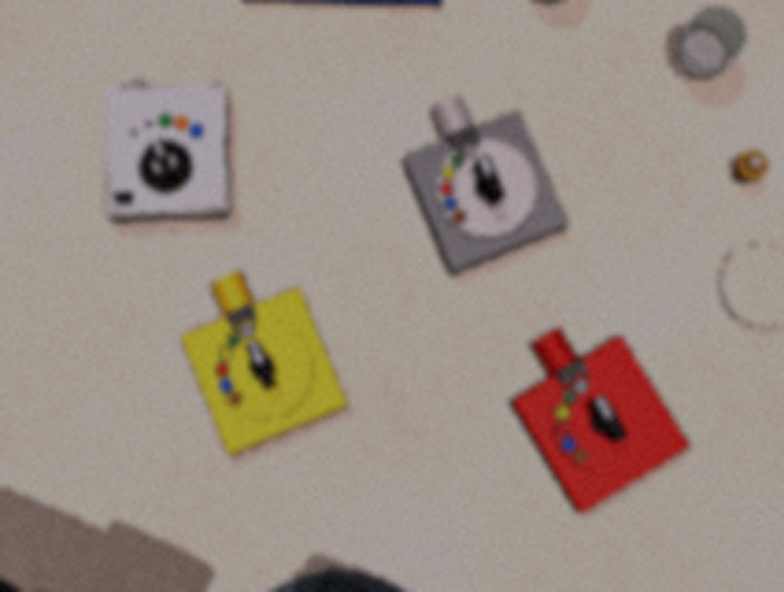

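View pics/b.png

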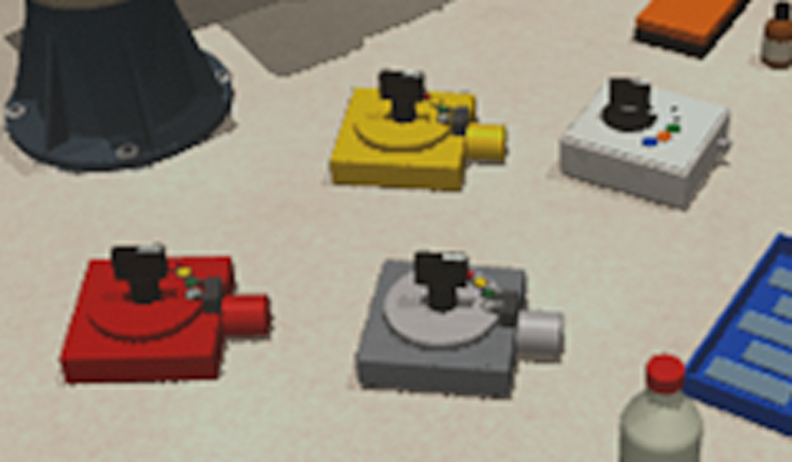

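View pics/scene0.png

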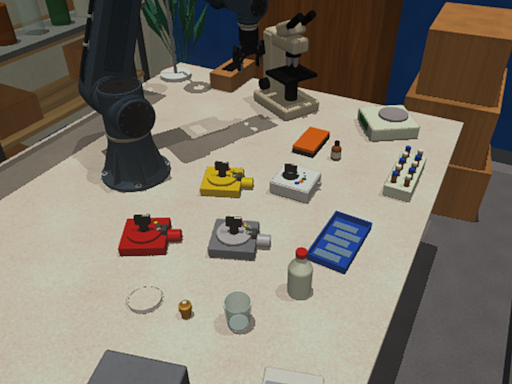

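The crop from the top camera shows the white lamp box near (205,191) with marks clockwise as dot, dot, green, orange, blue, so blue is at 1.44. The grey turret is near (291,200) and its beam port faces away from the robot. The red and yellow look-alikes stay untouched.

```bash
python3 - <<'E'
from h import *
for cam in('top','scene'):
    d=np.load(f'pics/{cam}0.png.npz'); p=dict(mtx=d['K'],rvec=d['rvec'],tvec=d['tvec'],range_z=d['rz'])
    img=d['img'];R=cv2.Rodrigues(p['rvec'])[0];print(cam,'campos',-R.T@p['tvec'].ravel(), p['mtx'][0,0])
    H,W=p['range_z'].shape;v,u=np.mgrid[0:H,0:W]
    r=np.stack([u,v,np.ones_like(u)],-1)@np.linalg.inv(p['mtx']).T*p['range_z'][...,None]
    X=(r-p['tvec'].ravel())@R
    np.save(f'pics/X_{cam}.npy',X)
d=np.load('pics/top0.png.npz'); p=dict(mtx=d['K'],rvec=d['rvec'],tvec=d['tvec'],range_z=d['rz'])
f=lambda x,y:((x+.5)/3.7+160-.5,(y+.5)/3.7+150-.5)
for n,c,z in[('d1',(134,131),.05),('d2',(149,124),.05),('g',(165,121),.05),('o',(182,123),.05),('b',(196,130),.05),('skirt',(166,166),.057),
  ('disc',(489,186),.048)]:
    print(n,np.round(px2w(p,*f(*c),z),4))
X=np.load('pics/X_top.npy')
# faces: lamp box top / turret top outlines
for n,(cu,cv_),z0,z1,w in[('lamp',(205,191),.035,.062,22),('tur',(291,200),.025,.060,28)]:
    m=np.zeros(X.shape[:2],np.uint8);m[cv_-w:cv_+w,cu-w:cu+w]=1
    m=(m>0)&(X[...,2]>z0)&(X[...,2]<z1)
    P=X[m][:,:2].astype(np.float32); rc=cv2.minAreaRect(P*1000); print(n,m.sum(),rc,np.median(X[m][:,2]))
for n,(cu,cv_),w,zl in[('selbar',(205,192),10,.07),('idx',(291,199),12,.078)]:
    m=np.zeros(X.shape[:2],bool);m[cv_-w:cv_+w,cu-w:cu+w]=1
    m&=(X[...,2]>zl)&(X[...,2]<.12)
    P=X[m]; c=P.mean(0);print(n,m.sum(),c,P.max(0)-P.min(0)); e=np.linalg.svd(P[:,:2]-c[:2])[2][0];print(np.degrees(np.arctan2(e[1],e[0])))
E
```

```text
top campos [0.15064816 0.0049397  1.86230265] 477.3295092139776
scene campos [ 1.05186865 -0.99367346  0.94394664] 453.4102734884277
d1 [0.5776 0.2135 0.05  ]
d2 [0.5851 0.1978 0.05  ]
g [0.5882 0.1809 0.05  ]
o [0.5859 0.1629 0.05  ]
b [0.5783 0.1481 0.05  ]
skirt [0.5381 0.1785 0.057 ]
disc [ 0.5163 -0.1594  0.048 ]
lamp 1127 ((560.1005249023438, 180.42771911621094), (148.18557739257812, 129.77134704589844), 1.210740089416504) 0.04916268572640961
tur 1192 ((531.9307861328125, -148.20382690429688), (175.937255859375, 136.8208465576172), 21.713741302490234) 0.04098049630636713
selbar 40 [0.53660169 0.17944339 0.09288805] [0.04144332 0.02438658 0.02750359]
-157.29883859898837
idx 55 [ 0.51251214 -0.15454739  0.09840953] [0.0448284  0.02494859 0.0315049 ]
-159.1759734557203
```

```bash
python3 - <<'E'
from h import *
from scipy.optimize import least_squares
M=np.array([[.5776,.2135],[.5851,.1978],[.5882,.1809],[.5859,.1629],[.5783,.1481]])
k=np.arange(5)-2
def f(x): a=x[2]-.36*k; return (M-np.c_[x[0]+.05*np.cos(a),x[1]+.05*np.sin(a)]).ravel()
r=least_squares(f,[.538,.179,0]);print('sel axis',r.x,np.degrees(r.x[2]),np.abs(r.fun).max())
# scene camera check
d=np.load('pics/scene0.png.npz'); p=dict(mtx=d['K'],rvec=d['rvec'],tvec=d['tvec'],range_z=d['rz'])
g=lambda x,y:((x+.5)/3.3+100-.5,(y+.5)/3.3+140-.5)
for n,c,z in[('g',(674,127),.05),('o',(664,137),.05),('b',(650,142),.05),('disc',(445,302),.048)]: print(n,np.round(px2w(p,*g(*c),z),4))
X=np.load('pics/X_scene.npy')
for n,c,w,zl,zh in[('sel',(.538,.18),.035,.072,.11),('idx',(.515,-.157),.035,.078,.12),('disc',(.515,-.157),.058,.043,.052)]:
    m=(np.hypot(X[...,0]-c[0],X[...,1]-c[1])<w)&(X[...,2]>zl)&(X[...,2]<zh)
    P=X[m];mid=(P.max(0)+P.min(0))/2
    e=np.linalg.svd(P[:,:2]-P[:,:2].mean(0))[2][0]
    print(n,m.sum(),P.mean(0),mid,np.degrees(np.arctan2(e[1],e[0])))
    T=P[P[:,2]>P[:,2].max()-.006]; print('  top',len(T),T.mean(0),cv2.minAreaRect((T[:,:2]*1000).astype(np.float32)))
X=np.load('pics/X_top.npy')
m=(X[...,2]>.03)&(X[...,2]<.043)&(abs(X[...,0]-.52)<.11)&(abs(X[...,1]+.155)<.1)
P=X[m];print('turret base top',m.sum(),cv2.minAreaRect((P[:,:2]*1000).astype(np.float32)))
# colour/height image bars
for n,c in[('sel',(205,192)),('idx',(291,199))]:
    print(np.round(X[c[1]-9:c[1]+9,c[0]-8:c[0]+9,2]*1000).astype(int))
E
```

```text
sel axis [0.53926919 0.18010773 0.0121654 ] 0.6970258073857208 0.0011443831685146177
g [0.5886 0.1791 0.05  ]
o [0.5867 0.1583 0.05  ]
b [0.5777 0.1438 0.05  ]
disc [ 0.5158 -0.1588  0.048 ]
sel 95 [0.5380139  0.17157493 0.08560699] [0.53620802 0.17047033 0.08540107] 20.776370093574123
  top 20 [0.53994325 0.17471671 0.09457171] ((537.0237426757812, 174.79653930664062), (40.382789611816406, 13.476493835449219), 23.85965919494629)
idx 146 [ 0.51471815 -0.16319989  0.0935081 ] [ 0.51347745 -0.15992072  0.09213709] 23.858405611221553
  top 42 [ 0.51451272 -0.16095885  0.10218175] ((513.8165283203125, -160.74139404296875), (41.85732650756836, 16.42676544189453), 17.33479118347168)
disc 533 [ 0.51859455 -0.16970767  0.04769123] [ 0.51542299 -0.16022658  0.04750085] 28.67168903686311
  top 435 [ 0.5184904  -0.16901669  0.04832335] ((516.06396484375, -163.070068359375), (104.41366577148438, 98.1060562133789), 32.24614334106445)
turret base top 637 ((531.3206176757812, -148.27447509765625), (174.82916259765625, 136.33570861816406), 21.415599822998047)
[[  53   48   57   43   55   54   52   5
[... 2159 characters left out ...]
 39  38  48  51  74 110  98  94 101 100  49  46  51  45  53]
 [ 42  45  49  42  46  60  76  87  98 111  99  94  45  48  46  45  48]
 [ 50  41  37  46  48  67  69  71 103 108 102 101  47  56  51  45  44]
 [ 47  46  52  49  45  63  71  79  93 100 100 104 105  39  46  36  41]
 [ 43  51  51  42  44  58  65  66  77 106  99  96 106  52  43  48  46]
 [ 48  41  44  50  45  48  51  68  60  88 101  96  98  52  49  42  55]
 [ 55  51  40  48  53  45  48  42  54  88  93  94  76  53  47  42  45]
 [ 42  53  39  43  42  46  51  43  53  44  71  55  53  48  47  48  42]
 [ 50  46  53  49  51  41  48  50  39  49  43  44  52  45  44  48  50]
 [ 46  58  47  51  46  44  50  44  45  45  40  50  51  54  51  56  44]]
```

```bash
cat > rel.py <<'E'
import sys
from h import *
from scipy.spatial.transform import Rotation as Ro
s=manip.observe();q=s['eef_rot'];R=Ro.from_quat([q[1],q[2],q[3],q[0]]).as_matrix()
yaw=np.degrees(np.arctan2(R[1,1],R[0,1]))
print('t',round(s['t'],2),'tcp',np.round(s['tcp_pos']*1000,1),'yawY',round(yaw,2),'q6',round(s['q'][5],2),'F',np.round(s['contact_force'],1),'T',np.round(s['ft_torque'],2),'w',round(s['gripper_width']*1000,1))
if len(sys.argv)>4:
    x,y,z,a=map(float,sys.argv[1:5]); print('shift',np.round(R.T@(np.array([x,y,z])-s['tcp_pos']*1000),1),'spin',round(yaw-a,2))
E
python3 rel.py 538.5 178.5 231 111.6
```

```text
t 0.8 tcp [191.6 515.5 231.3] yawY 69.61 q6 -0.08 F [ 0.4  0.5 -0.3] T [-0.01 -0.05  0.05] w 85.4
shift [-4.426e+02 -1.951e+02  3.000e-01] spin -41.99
```

Request:
send_rows(
  commands="-443 -194 0 0; -443 -194 0 0; -443 -194 0 0; -443 -194 0 0; -443 -194 0 0",
  gripper=60,
  newtons=40,
)

```text
t: 1.22
tcp_pos: [0.3424, 0.3692, 0.2315]
eef_rot: [0.0, 0.177, 0.984, 0.0]
contact_force: [1.4, 1.2, 0.0]
gripper_width: 0.0599
```

```bash
python3 rel.py 538.5 178.5 231 111.6
```

```text
t 1.22 tcp [342.4 369.2 231.5] yawY 69.64 q6 -0.48 F [1.4 1.2 0. ] T [ 0.   -0.    0.01] w 59.9
shift [-250.2 -110.6    0.5] spin -41.96
```

Request:
send_rows(
  commands="-250 -110 0 -42; -250 -110 0 -42; -250 -110 0 -42; -250 -110 0 -42; -250 -110 0 -42",
)

```text
t: 1.63
tcp_pos: [0.4772, 0.2391, 0.2315]
eef_rot: [0.0, -0.106, 0.994, 0.0]
contact_force: [0.5, 0.4, -0.4]
gripper_width: 0.0598
```

```bash
python3 rel.py 538.5 178.5 231 111.6
```

```text
t 1.63 tcp [477.2 239.1 231.5] yawY 102.17 q6 -1.41 F [ 0.5  0.4 -0.4] T [ 0.03  0.03 -0.01] w 59.8
shift [-47.1 -72.1   0.5] spin -9.43
```

Request:
send_rows(
  commands="-47 -72 60 -8; -47 -72 60 -8; -47 -72 90 -8; -47 -72 90 -8; -47 -72 90 -8",
)

```text
t: 2.05
tcp_pos: [0.5362, 0.1788, 0.1394]
eef_rot: [-0.002, -0.171, 0.985, -0.0]
contact_force: [-0.3, 1.2, 0.3]
gripper_width: 0.0598
```

```bash
python3 rel.py 538.5 178.5 65 111.6; python3 - <<'E'
from h import *
p=shot('scene','s1.png');cv2.imwrite('pics/s1c.png',cv2.resize(p['image'][110:240,220:370],None,fx=5,fy=4.6*1,interpolation=cv2.INTER_CUBIC))
E
```

```text
t 2.05 tcp [536.2 178.8 139.4] yawY 109.74 q6 -1.68 F [-0.3  1.2  0.3] T [0.02 0.05 0.03] w 59.8
shift [-2.4 -1.1 74.4] spin -1.86
```

View pics/s1c.png

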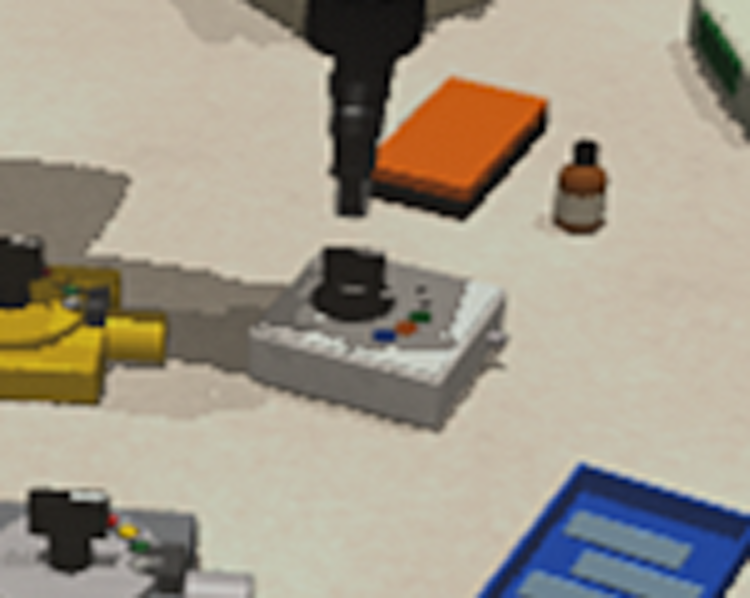

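The fingers, tips at crop (350,215), are aligned over the selector bar at crop (355,265). Descending next.

Request:
send_rows(
  commands="-1.5 -1 40 -1.9; -1.5 -1 72 -1.9; -1.5 -1 74 -1.9; -1.5 -1 74 -1.9",
)

```text
t: 2.43
tcp_pos: [0.5383, 0.1802, 0.0682]
eef_rot: [-0.0, -0.189, 0.982, 0.0]
contact_force: [0.8, 0.3, 0.5]
gripper_width: 0.0599
```

```bash
python3 rel.py 538.5 178.5 65 111.6
```

```text
t 2.43 tcp [538.3 180.2  68.2] yawY 111.8 q6 -1.71 F [0.8 0.3 0.5] T [ 0.   -0.04 -0.03] w 59.9
shift [ 0.5 -1.7  3.2] spin 0.2
```

Close on it gently, watching the force for off-centre contact.

Request:
send_rows(
  commands="0.5 -1 1 0; 0.5 -1 1 0; 0.5 -1 1 0; 0.5 -1 1 0; 0.5 -1 1 0",
  gripper=0,
  newtons=25,
)

```text
t: 2.85
tcp_pos: [0.5394, 0.1782, 0.0679]
eef_rot: [0.001, -0.189, 0.982, -0.0]
contact_force: [-1.3, -1.5, 9.2]
gripper_width: 0.0126
```

Request:
send_rows(
  commands="0 0 0 0; 0 0 0 0; 0 0 0 0",
)

```text
t: 3.1
tcp_pos: [0.5394, 0.1782, 0.0679]
eef_rot: [0.001, -0.189, 0.982, -0.0]
contact_force: [-1.0, -0.9, 8.9]
gripper_width: 0.0124
```

```bash
python3 rel.py
```

```text
t 3.1 tcp [539.4 178.2  67.9] yawY 111.74 q6 -1.71 F [-1.  -0.9  8.9] T [-0.29  0.28  0.03] w 12.4
```

Request:
send_rows(
  commands="0 0 0 6; 0 0 0 12; 0 0 0 18; 0 0 0 24; 0 0 0 30",
)

```text
t: 3.52
tcp_pos: [0.5395, 0.1775, 0.0679]
eef_rot: [0.001, 0.074, 0.997, -0.0]
contact_force: [-0.4, -8.0, 9.3]
gripper_width: 0.0121
```

Request:
send_rows(
  commands="0 0 0 6; 0 0 0 12; 0 0 0 18; 0 0 0 24; 0 0 0 30",
)

```text
t: 3.93
tcp_pos: [0.5392, 0.1768, 0.0679]
eef_rot: [0.001, 0.33, 0.944, -0.001]
contact_force: [-2.1, -13.1, 12.3]
gripper_width: 0.0125
```

Request:
send_rows(
  commands="0 0 0 2; 0 0 0 2; 0 0 0 2; 0 0 0 2",
)

```text
t: 4.27
tcp_pos: [0.5392, 0.1768, 0.0679]
eef_rot: [0.001, 0.344, 0.939, -0.001]
contact_force: [-2.0, -12.1, 11.8]
gripper_width: 0.0125
```

```bash
python3 rel.py; python3 - <<'E'
from h import *
p=shot('scene','s2.png');cv2.imwrite('pics/s2c.png',cv2.resize(p['image'][150:220,250:340],None,fx=8,fy=8,interpolation=cv2.INTER_CUBIC))
E
```

```text
t 4.27 tcp [539.2 176.8  67.9] yawY 49.77 q6 -0.63 F [ -2.  -12.1  11.8] T [-2.13  0.43  0.  ] w 12.5
```

View pics/s2c.png

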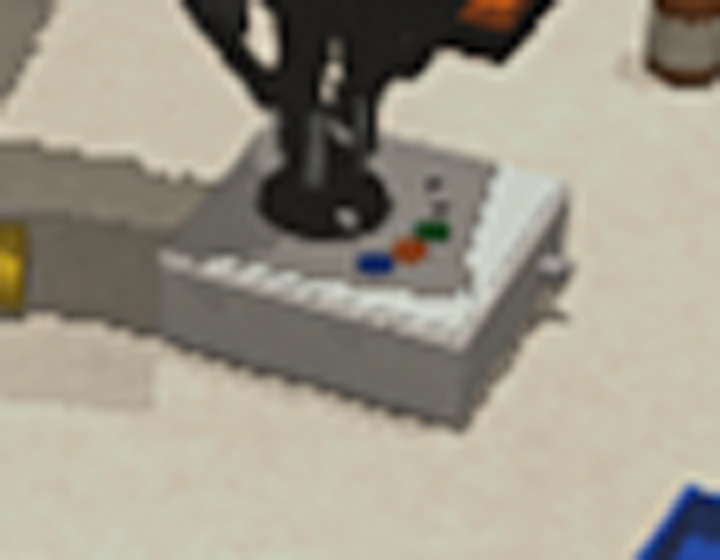

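The white dot on the skirt at crop (347,215) now points at the blue mark at (375,263). Next I release and lift.

Request:
send_rows(
  commands="0 0 0 0; 0 0 0 0; 0 0 0 0; 0 0 0 0",
  gripper=60,
)

```text
t: 4.65
tcp_pos: [0.5386, 0.1784, 0.0664]
eef_rot: [0.0, 0.344, 0.939, 0.0]
contact_force: [0.1, -0.5, 0.9]
gripper_width: 0.0593
```

Request:
send_rows(
  commands="0 0 -40 0; 0 0 -80 0; 0 0 -100 0; 0 0 -100 0",
)

```text
t: 4.98
tcp_pos: [0.5407, 0.1789, 0.1711]
eef_rot: [0.003, 0.344, 0.939, 0.002]
contact_force: [0.4, 0.3, 0.2]
gripper_width: 0.06
```

```bash
python3 rel.py 515.5 -159 168 111.5; python3 - <<'E'
from h import *
p=shot('scene','s3.png');a=p['image'][150:220,250:340]
p2=shot('top','t3.png');b=p2['image'][160:230,170:260]
cv2.imwrite('pics/s3c.png',cv2.resize(np.vstack([a,b]),None,fx=4.2,fy=4.2,interpolation=cv2.INTER_CUBIC))
X=None
E
```

```text
t 4.98 tcp [540.7 178.9 171.1] yawY 49.76 q6 -0.63 F [0.4 0.3 0.2] T [ 0.02  0.   -0.01] w 60.0
shift [-199.  -274.3    2.3] spin -61.74
```

View pics/s3c.png

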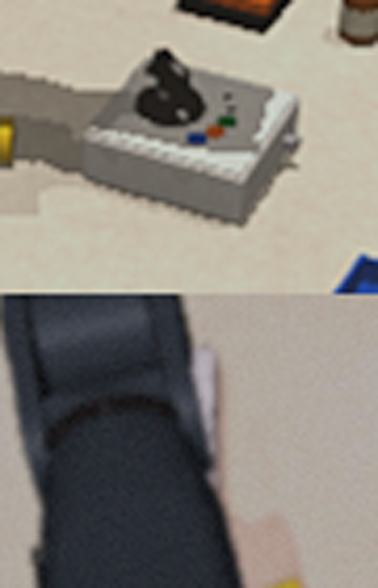

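The bar now points down-right at the blue mark, crop (197,138). Moving over to the grey turret.

Request:
send_rows(
  commands="-199 -274 0 -61; -199 -274 0 -61; -199 -274 0 -61; -199 -274 0 -61; -199 -274 0 -61",
)

```text
t: 5.5
tcp_pos: [0.5237, -0.0126, 0.1647]
eef_rot: [-0.001, 0.064, 0.998, 0.0]
contact_force: [1.1, -0.1, 0.2]
gripper_width: 0.0601
```

```bash
python3 rel.py 515.5 -159 168 111.5
```

```text
t 5.5 tcp [523.7 -12.6 164.7] yawY 82.69 q6 -1.56 F [ 1.1 -0.1  0.2] T [ 0.04 -0.05  0.02] w 60.1
shift [ -10.5 -146.3   -3.4] spin -28.81
```

Request:
send_rows(
  commands="-10.5 -146 0 -28; -10.5 -146 0 -28; -10.5 -146 0 -28; -10.5 -146 0 -28; -10.5 -146 0 -28",
)

```text
t: 5.92
tcp_pos: [0.5148, -0.1617, 0.1646]
eef_rot: [-0.001, -0.179, 0.984, 0.0]
contact_force: [-0.1, 0.4, 0.4]
gripper_width: 0.06
```

```bash
python3 rel.py 515.5 -159 72 111.5; python3 - <<'E'
from h import *
p=shot('scene','s4.png');a=p['image'][190:270,190:280]
p2=shot('top','t4.png');b=p2['image'][160:230,170:260]
cv2.imwrite('pics/s4c.png',cv2.resize(np.vstack([a,b]),None,fx=3.9,fy=3.9,interpolation=cv2.INTER_CUBIC))
cv2.imwrite('pics/t4c.png',cv2.resize(b,None,fx=8,fy=8,interpolation=cv2.INTER_CUBIC))
E
```

```text
t 5.92 tcp [ 514.8 -161.7  164.6] yawY 110.64 q6 -2.32 F [-0.1  0.4  0.4] T [0.02 0.01 0.02] w 60.0
shift [-1.8  2.2 92.6] spin -0.86
```

View pics/s4c.png

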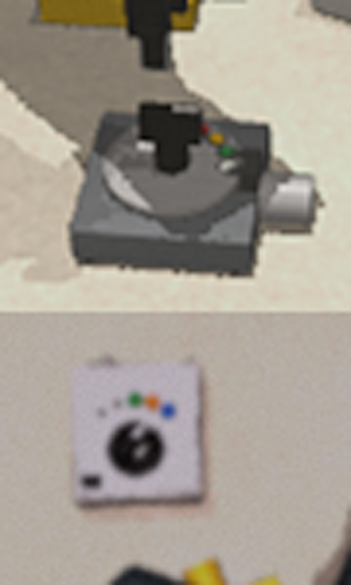

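View pics/t4c.png

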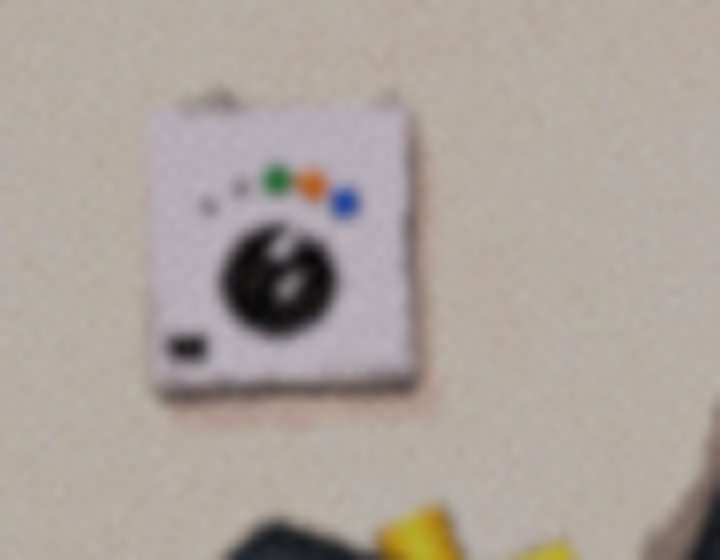

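The top crop shows blue at (344,203) and the skirt centre at (280,278), but glare blurs the bar. I'll check the bar angle by depth.

```bash
python3 - <<'E'
from h import *
for cam,fn in(('top','t4.png'),('scene','s4.png'),('scene','s3.png'),('top','top0.png'),('scene','scene0.png')):
    d=np.load(f'pics/{fn}.npz');R=cv2.Rodrigues(d['rvec'])[0];rz=d['rz'];v,u=np.mgrid[0:rz.shape[0],0:rz.shape[1]]
    X=((np.stack([u,v,np.ones_like(u)],-1)@np.linalg.inv(d['K']).T*rz[...,None])-d['tvec'].ravel())@R
    for zl in(.073,.085):
        m=(np.hypot(X[...,0]-.539,X[...,1]-.179)<.032)&(X[...,2]>zl)&(X[...,2]<.115)
        P=X[m];e=np.linalg.svd(P[:,:2]-P[:,:2].mean(0))[2][0]
        a=np.degrees(np.arctan2(e[1],e[0]));print(fn,m.sum(),P.mean(0),(a+90)%180-90, cv2.minAreaRect((P[:,:2]*1000).astype(np.float32)))
d=np.load('pics/t4.png.npz');b=d['img'][180:205,193:218];cv2.imwrite('pics/t4d.png',cv2.resize(b,None,fx=22,fy=22,interpolation=cv2.INTER_CUBIC))
d=np.load('pics/s4.png.npz');b=d['img'][155:205,260:325];cv2.imwrite('pics/s4d.png',cv2.resize(b,None,fx=11,fy=11,interpolation=cv2.INTER_CUBIC))
E
```

```text
t4.png 47 [0.53631016 0.17913202 0.09131633] -39.73905295407312 ((536.9276733398438, 179.44639587402344), (13.668421745300293, 41.409080505371094), 51.58810806274414)
t4.png 38 [0.53716781 0.17948636 0.09363142] -39.54555403979822 ((537.0049438476562, 179.50787353515625), (13.311001777648926, 41.367916107177734), 49.6656379699707)
s4.png 69 [0.53825297 0.1710091  0.08747711] -36.43646182042867 ((535.5413818359375, 173.0574951171875), (16.51374626159668, 45.811256408691406), 50.776084899902344)
s4.png 46 [0.53858765 0.17195453 0.09176107] -37.629992047231966 ((535.5413818359375, 173.0574951171875), (16.51374626159668, 45.811256408691406), 50.776084899902344)
s3.png 67 [0.53870116 0.17094767 0.08761863] -35.25445794613547 ((537.321044921875, 174.17942810058594), (15.498400688171387, 47.17986297607422), 51.12237548828125)
s3.png 44 [0.53772271 0.17199124 0.09218024] -37.59498893908195 ((536.9364013671875, 173.7023468017578), (14.272727966308594, 47.17986297607422), 51.12237548828125)
top0.png 40 [0.53660169 0.17944339 0.09288805] 22.701161401011632 ((536.8837280273438, 179.59548950195312), (42.02616500854492, 12.729040145874023), 22.177812576293945)
top0.png 35 [0.53691018 0.17911647 0.09420915] 21.817054838574535 ((536.8153686523438, 179.5792236328125), (41.91061019897461, 12.702641487121582), 22.03934669494629)
scene0.png 89 [0.53801677 0.1716514  0.08649144] 20.91495729424321 ((537.1690673828125, 174.0826873779297), (42.48681640625, 21.006559371948242), 19.30724334716797)
scene0.png 54 [0.53680861 0.17255902 0.09108449] 18.313740867582908 ((536.888427734375, 174.32421875), (42.158443450927734, 20.2789363861084), 19.190092086791992)
```

View pics/t4d.png

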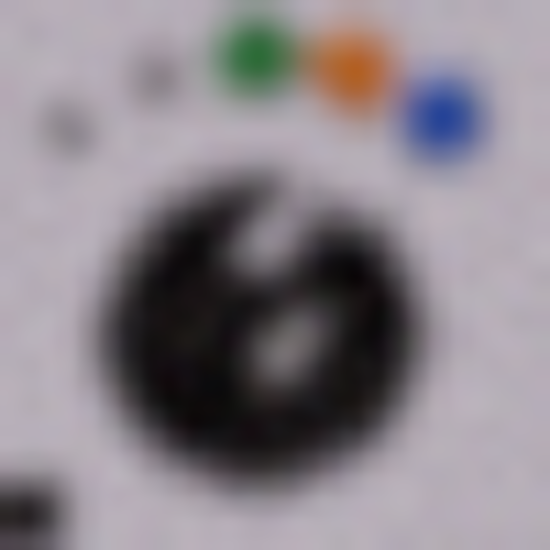

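View pics/s4d.png

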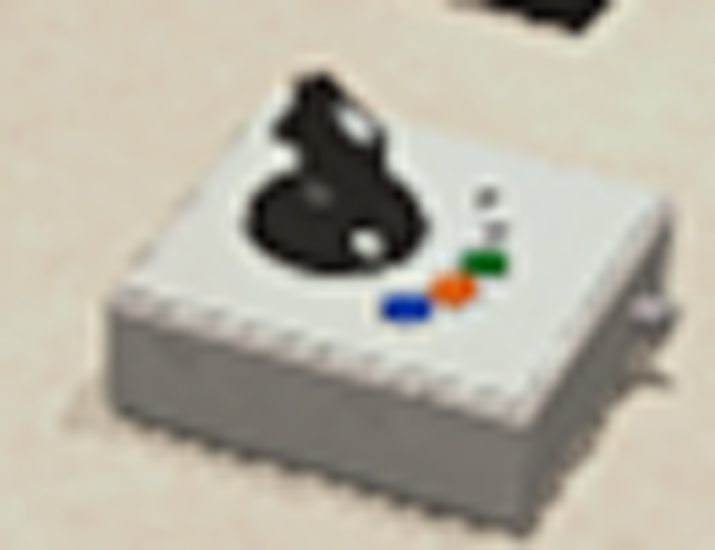

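Depth puts the bar at −39.6°, against −40° predicted for blue, so the selector is there. Lowering onto the index knob.

Request:
send_rows(
  commands="-0.5 2.5 40 -0.6; -0.5 2.5 80 -0.6; -0.5 2.5 90 -0.6; -0.5 2.5 90 -0.6; -0.5 2.5 90 -0.6",
)

```text
t: 6.43
tcp_pos: [0.5158, -0.1542, 0.0768]
eef_rot: [-0.0, -0.182, 0.983, 0.0]
contact_force: [1.0, -1.4, -0.5]
gripper_width: 0.0599
```

```bash
python3 rel.py 515.5 -158.5 73 111.3
```

```text
t 6.43 tcp [ 515.8 -154.2   76.8] yawY 110.94 q6 -2.31 F [ 1.  -1.4 -0.5] T [ 0.03  0.   -0.02] w 59.9
shift [ 1.8 -3.9  3.8] spin -0.36
```

Request:
send_rows(
  commands="1 -3.5 2 -0.4; 1 -3.5 2 -0.4; 1 -3.5 2 -0.4",
)

```text
t: 6.68
tcp_pos: [0.5166, -0.1587, 0.0756]
eef_rot: [0.001, -0.185, 0.983, -0.001]
contact_force: [-0.6, 0.1, -0.4]
gripper_width: 0.0602
```

```bash
python3 rel.py 515.5 -158.5 73 111.3
```

```text
t 6.68 tcp [ 516.6 -158.7   75.6] yawY 111.33 q6 -2.33 F [-0.6  0.1 -0.4] T [-0.04 -0.03 -0.1 ] w 60.2
shift [0.9 0.6 2.6] spin 0.03
```

Request:
send_rows(
  commands="0.5 0.3 2 0; 0.5 0.3 2 0; 0.5 0.3 2 0; 0.5 0.3 2 0; 0.5 0.3 2 0",
  gripper=0,
  newtons=25,
)

```text
t: 7.1
tcp_pos: [0.5151, -0.1578, 0.0727]
eef_rot: [-0.0, -0.185, 0.983, 0.0]
contact_force: [-1.8, 3.4, 6.2]
gripper_width: 0.0226
```

Request:
send_rows(
  commands="0 0 0 0; 0 0 0 0; 0 0 0 0",
)

```text
t: 7.35
tcp_pos: [0.5151, -0.1578, 0.0727]
eef_rot: [-0.0, -0.185, 0.983, 0.0]
contact_force: [-1.6, 3.5, 4.7]
gripper_width: 0.0227
```

```bash
python3 rel.py
```

```text
t 7.35 tcp [ 515.1 -157.8   72.7] yawY 111.34 q6 -2.33 F [-1.6  3.5  4.7] T [ 0.64  0.36 -0.02] w 22.7
```

The fingers stopped at 22.7 mm instead of 14 mm, probably on the hub. I'll look.

```bash
python3 - <<'E'
from h import *
p=shot('scene','s5.png');a=p['image'][190:270,190:280]
cv2.imwrite('pics/s5c.png',cv2.resize(a,None,fx=7,fy=7,interpolation=cv2.INTER_CUBIC))
E
```

```text
(no output)
```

View pics/s5c.png

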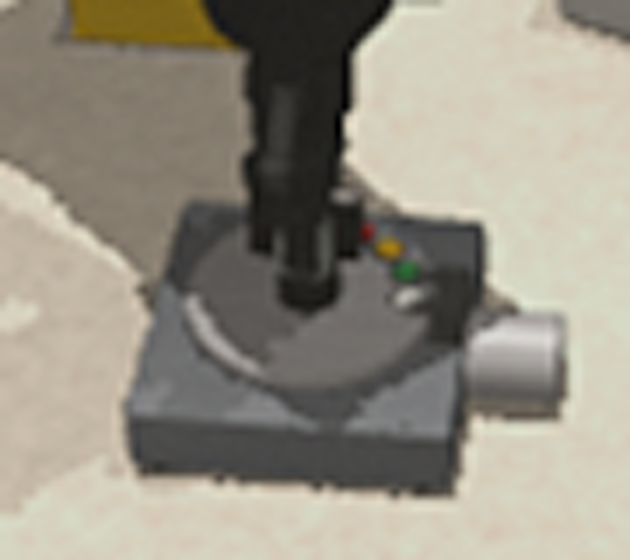

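The fingertips, around crop (305,275), reach the bar's lower edge and are catching the hub. I'll open, rise 7 mm and regrip.

Request:
send_rows(
  commands="0 0 0 0; 0 0 0 0; 0 0 -7 0; 0 0 -7 0; 0 0 -7 0",
  gripper=50,
)

```text
t: 7.82
tcp_pos: [0.5156, -0.1584, 0.0798]
eef_rot: [0.0, -0.185, 0.983, -0.0]
contact_force: [0.2, 0.3, -1.2]
gripper_width: 0.05
```

Request:
send_rows(
  commands="0 0 0 0; 0 0 0 0; 0 0 0 0; 0 0 0 0; 0 0 0 0",
  gripper=0,
)

```text
t: 8.23
tcp_pos: [0.5151, -0.1578, 0.0793]
eef_rot: [-0.0, -0.185, 0.983, 0.0]
contact_force: [-1.7, 4.1, 4.5]
gripper_width: 0.0134
```

```bash
python3 rel.py
```

```text
t 8.23 tcp [ 515.1 -157.8   79.3] yawY 111.35 q6 -2.33 F [-1.7  4.1  4.5] T [0.65 0.27 0.11] w 13.4
```

Request:
send_rows(
  commands="0 0 0 0; 0 0 0 0; 0 0 0 5; 0 0 0 10; 0 0 0 15",
  gripper=0,
  newtons=60,
)

```text
t: 8.65
tcp_pos: [0.5152, -0.1582, 0.0794]
eef_rot: [-0.0, -0.053, 0.999, -0.0]
contact_force: [-1.7, 1.7, 4.4]
gripper_width: 0.0128
```

Request:
send_rows(
  commands="0 0 0 5; 0 0 0 10; 0 0 0 15; 0 0 0 20; 0 0 0 25",
)

```text
t: 9.07
tcp_pos: [0.5151, -0.1588, 0.0794]
eef_rot: [-0.0, 0.164, 0.986, -0.0]
contact_force: [-3.4, -2.9, 3.2]
gripper_width: 0.0127
```

Request:
send_rows(
  commands="0 0 0 5; 0 0 0 10; 0 0 0 15; 0 0 0 20; 0 0 0 25",
)

```text
t: 9.48
tcp_pos: [0.5148, -0.1592, 0.0794]
eef_rot: [-0.0, 0.373, 0.928, -0.001]
contact_force: [-5.8, -7.5, 5.4]
gripper_width: 0.0128
```

```bash
python3 rel.py
```

```text
t 9.48 tcp [ 514.8 -159.2   79.4] yawY 46.14 q6 -1.19 F [-5.8 -7.5  5.4] T [-1.21  1.05  0.14] w 12.8
```

Request:
send_rows(
  commands="0 0 0 2; 0 0 0 3.5; 0 0 0 3.5; 0 0 0 3.5; 0 0 0 3.5",
)

```text
t: 9.9
tcp_pos: [0.5147, -0.1593, 0.0794]
eef_rot: [-0.0, 0.4, 0.917, -0.001]
contact_force: [-5.6, -6.4, 4.7]
gripper_width: 0.0128
```

```bash
python3 rel.py; python3 - <<'E'
from h import *
p=shot('scene','s6.png');a=p['image'][190:270,190:280]
cv2.imwrite('pics/s6c.png',cv2.resize(a,None,fx=7,fy=7,interpolation=cv2.INTER_CUBIC))
p2=shot('top','t6.png');b=np.hstack([p2['image'][165:225,175:235],p2['image'][170:230,260:320],p['image'][150:210,260:320]])
cv2.imwrite('pics/t6c.png',cv2.resize(b,None,fx=4.4,fy=4.4,interpolation=cv2.INTER_CUBIC))
E
```

```text
t 9.9 tcp [ 514.7 -159.3   79.4] yawY 42.88 q6 -1.13 F [-5.6 -6.4  4.7] T [-1.16  1.    0.1 ] w 12.8
```

View pics/s6c.png

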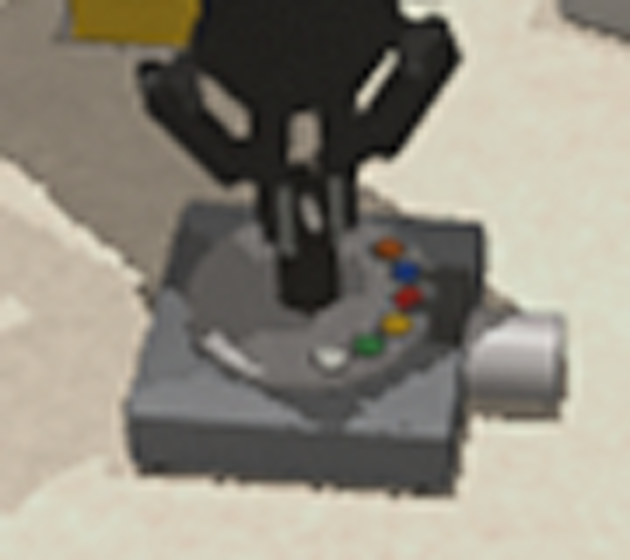

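View pics/t6c.png

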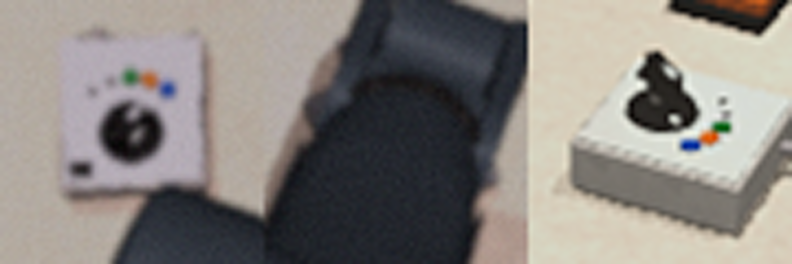

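The disc has turned three filter steps: white, green and yellow have passed and red, at crop (408,298), is at the port. I'll measure the angle.

```bash
python3 - <<'E'
from h import *
d=np.load('pics/s6.png.npz'); p=dict(mtx=d['K'],rvec=d['rvec'],tvec=d['tvec'])
for n,c in dict(white=(330,355),green=(370,344),yellow=(397,323),red=(408,298),blue=(406,271),brown=(389,247)).items():
    w=px2w(p,(c[0]+.5)/7+189.5,(c[1]+.5)/7+189.5,.048)-[.5155,-.159,0]; print('s6',n,round(np.degrees(np.arctan2(w[1],w[0])),1),round(np.hypot(*w[:2])*1000,1))
d=np.load('pics/top0.png.npz'); p=dict(mtx=d['K'],rvec=d['rvec'],tvec=d['tvec'])
for n,c in dict(green=(457,160),yellow=(448,172),red=(446,189),blue=(450,203),brown=(459,216)).items():
    w=px2w(p,(c[0]+.5)/3.7+159.5,(c[1]+.5)/3.7+149.5,.048)-[.5155,-.159,0]; print('top0',n,round(np.degrees(np.arctan2(w[1],w[0])),1),round(np.hypot(*w[:2])*1000,1))
E
```

```text
s6 white -49.6 39.7
s6 green -24.5 40.6
s6 yellow -0.9 40.5
s6 red 21.9 39.9
s6 blue 46.2 40.4
s6 brown 70.2 41.6
top0 green 48.4 43.5
top0 yellow 69.2 45.2
top0 red 92.7 44.8
top0 blue 112.6 44.3
top0 brown 134.2 44.3
```

The red filter sits at 21.9°, against a port direction of about 21.5°. That puts the knob at the third click (1.20 rad).

Request:
send_rows(
  commands="0 0 0 0; 0 0 0 0; 0 0 0 0; 0 0 0 0",
)

```text
t: 10.33
tcp_pos: [0.5147, -0.1593, 0.0794]
eef_rot: [-0.0, 0.4, 0.917, -0.001]
contact_force: [-5.6, -7.0, 4.6]
gripper_width: 0.0128
```

```bash
python3 rel.py; python3 -c "
from cell import manip
print(manip.job_done())"
```

```text
t 10.33 tcp [ 514.7 -159.3   79.4] yawY 42.88 q6 -1.13 F [-5.6 -7.   4.6] T [-1.21  1.08  0.09] w 12.8
the job is handed in; nothing more can be done
None
```

I turned the selector to blue, then turned the grey turret's knob to its third click. I handed the job in at about 10.3 s, still holding the knob at 60 N. No verdict was reported.

- **Selector:** I turned it about 62° from the second black dot and released it. After release, the top camera's depth put the bar at −39.6°, with blue expected near −40°. The scene camera gave −35° to −38°, but it only sees the bar at a slant. The last pictures still showed the pointer at blue.
- **Index knob:** I turned it 68.5° in the gripper. The third filter after the starting one (red) measured 21.9°, and the port is at about 21.5°, so the knob is at about 1.20 rad. The arm's pose did not change over the last rows before hand-in.
- **What went wrong:** The first grip on the index knob stopped at 22.7 mm, apparently catching the hub. I opened, raised the fingers 7 mm and regripped on the bar at 13.4 mm; it is 14 mm wide. The knob was at rest during this.
- **Not measured:** I did not measure the bystanders' positions at the end. The arm passed well above them, and the contact forces showed no contact except while gripping the knobs.

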